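# Open the push-and-turn bottle

### The job

Open the white bottle that is clamped in the bench holder: push its child-resistant cap down hard to free the lock and, still pushing, turn it anticlockwise (seen from above) until you feel it come against its end stop, then lift the cap off. Be firm but not rough: do not lift, twist or press the cap by force against the lock or the stop. Gently set the cap down flat, open side down, on the middle of the flat board, let go of it, and leave the flask, the beaker and the capped tube round it standing where they are.

Things in the scene. Friction and masses are not known exactly. Their poses are not given: they have to be found in the camera images.
- bottle: White round bottle, 84 mm diameter, clamped upright in a square metal bench holder (base 110 x 110 x 10 mm), all fixed to the table. Origin on the table under the bottle's axis; z is up. The shoulder falls away from 96 mm above the table at 19 mm from the axis to 79 mm at 40 mm. More than 85 N between cap and bottle, in any direction, counts as forcing it.
- neck_top (a point): Top of the bottle's neck, on its axis, 142 mm above the table, inside the closed cap. The neck with its ledge is 39 mm across; the cap must be raised 20 mm to clear it. The lock: three lugs inside the cap are held up in notches under the ledge by a spring liner. Once freed, the cap turns only anticlockwise, 55 to 90 degrees (varies, cannot be seen), to a solid end stop.
- lock (a point): Point on the bottle's axis at the lugs, 127 mm above the table. The cap is free when pushed down 3.5 mm: spring 2.5 N/mm, force there 11 to 18 N (varies); at 6 mm it bottoms on the neck at 17 to 25 N. It can be lifted off only within the last 8 degrees or so before the end stop; before that the ledge holds it. Keep it pushed down while it turns.
- cap: Black round ribbed cap, 50 mm diameter, 30 mm high, about 0.03 kg, hollow and open below, two raised arrows on its top. Origin at the centre of its lower rim; z is up through its top (30 mm above the origin). At the start it is locked on the bottle, its rim 122 mm above the table, on the bottle's axis. Grip it by its non-slip ribbed side. Against the end stop, 0.4 N m of turning is still safe.
- tray: Tan flat board lying fixed on the table, 156 mm (its x) by 146 mm (its y), its top 6 mm above the table; two small cheeks (30 mm long, 16 mm high) stand at y = +-66 mm near its -x end (x = -61 to -31 mm). Origin on the table at the centre of its underside, z up.
- flask: Conical glass flask, 79 mm wide, 137 mm high, standing loose; a bystander. Origin at the centre of its underside, z up.
- tube: Capped plastic centrifuge tube, 35 mm diameter, 117 mm high, standing loose; a bystander. Origin at the centre of its underside, z up.
- beaker: Three-cornered clear plastic beaker, 102 mm wide, 103 mm high, standing loose; a bystander. Origin at the centre of its underside, z up.
Mind the look-alikes: they are no part of the job. Of the things shaped like the cap, the black one is meant. There is more than one size of the tray; the one meant has the size given above.

How it is judged:
On the way, in this order (a step that is already met when the one before it is completed fails the run):
1. the cap is pushed down at least 3 mm on the neck (z of cap in the frame of bottle below 0.119 m and horizontal distance between cap and bottle below 0.006 m), for 0.1 s.
2. the cap has been turned at least 40 degrees while still pushed down at least 3 mm (all of step 1 and angle between the x axis of cap and the x axis of bottle, either way round above 0.7 rad), for 0.1 s.
3. the cap is lifted clear of the neck (z of cap in the frame of bottle above 0.145 m), for 0.1 s.
At the end, for the whole second after the job is handed in: The cap rests flat and still on the board, open side down (tilt under 0.1 rad, its rim 3 to 9 mm above the board's underside), its centre within 40 mm of the board's centre along each of the board's axes (x of cap in the frame of tray between -0.04 and 0.04 m and y of cap in the frame of tray between -0.04 and 0.04 m and z of cap in the frame of tray between 0.003 and 0.009 m and angle between cap's own z axis and vertical below 0.1 rad and linear speed of cap below 0.01 m/s); the robot touches nothing.
It fails at once if the cap is forced: more than 85 N between cap and bottle (contact force between cap and bottle above 85 N).
It fails at once if the cap is thrown down on the board: more than 85 N between cap and board (contact force between cap and tray above 85 N).
It fails at once if the flask, tube or beaker is shifted over 20 mm or tipped (distance of any of flask, tube, beaker from where it was at the start of the episode above 0.02 m or angle between any of flask, tube, beaker's own z axis and vertical above 0.3 rad).
It also fails if it takes over 64 s, if anything falls off the work surface, if the arm or the gripper's body presses on something with over 40 N, if the wrist force passes 120 N, or if a joint passes its speed limit or range.

### The arm

A 7-joint arm with a two-finger parallel gripper is mounted at the origin on a cart in front of the work surface, level with it; the furniture and walls round the work are solid. World frame = base frame: x ahead of the robot, y to its left, z up, the work surface at z = 0. Lengths are in m, angles in rad, forces in N, time in s.
With the tool pointing down it reaches from about 0.425 to 1.025 m from the base axis. Payload 3.6 kg.
Tool frame: the origin (TCP) lies between the finger pads; the fingertips stand 19 mm ahead of it and the grasp point (between the pads) is the TCP; z points along the fingers, y is the line along which they close (so a half turn about z gives the same grasp; the last joint's range is limited). The gripper opens to 85 mm and grips with 20 to 120 N. Pads are 22 mm wide; open, the fingers measure 114 mm over their backs; the gripper's body (76 mm by 85 mm) begins 54 mm behind the grasp point. The pads swing forward as they close: fully open they stand 13 mm farther back than shut.
Start: joints at [-1.3, 0.591, 0.048, 1.609, -0.033, 0.943, -0.034], TCP at [0.259, 0.677, 0.224] pointing down, gripper open.
Joint ranges: [-2.69, 2.69], [-0.47, 2.24], [-1.27, 1.36], [0.19, 2.51], [-1.53, 4.68], [0.08, 2.07], [-3.09, 3.09]. Speed limits (rad/s): [2.57, 2.57, 3.14, 3.14, 3.14, 3.14, 3.14].

### API

Orientations are given as a unit quaternion [x, y, z, w].
In Python, from plant import get_obs, get_image, camera_model, finish_job, masks_of gives the robot as it stands.
- The arm moves only by the tool send_rows, never from a script. Its argument "commands" is a list of rows, each a list of 5 numbers: the finger opening in m, from 0 to 0.0854, then the shift along the tool's x, y, z in m, then the turn about the tool's z in rad. In form: [[claw, dx, dy, dz, yaw], ...]. A call has 1 to 12 rows; each row shifts and turns the commanded pose from where the row before left it, along the tool's axes as they then stand; what a row does not reach is not made up. A row lasts 1/8 s, in which the tool goes at most 62.5 mm and 10.7 degrees, less where a joint would pass 70% of its speed; a pose out of reach is approached as far as the arm can. A call with a gripper value outside its range is refused whole. The fingers move at their own pace and stop on an object; "squeeze" is the grip in N (left out, the last holds). Time passes only in rows, so rows that do not move let the fingers close. It gives the time, the measured TCP pose, the force, the opening and the grip force at its end, in the units of the state.
- get_obs(): the state, without advancing time (a new reading comes with each control period).
- get_image(name): name is "scene" or "top" or "wrist"; returns the picture (384x512x3 uint8, red, green, blue); there is no depth.
- camera_model(name): a dict with "mtx" (3x3 intrinsics, pixels), "R" (3x3) and "t" (3): a world point X has camera coordinates R X + t. Camera axes: x right, y down, z forward; pixel columns grow to the right and rows downward; lengths in m; the calibration is good to about 2 mm. A picture is of the moment at which its call begins: read the wrist's pose just before it. camera_model takes no time and is no camera call; for the wrist camera it gives the pose at the moment of the call.
- finish_job(): hands the job in; it is judged then, once.
Trained networks look in the newest picture that a camera, given by its name, has taken for a name from the list of things; names that differ only in an ending like _2 or _b are one class to them, and where a whole thing is asked for, a point or a joint stands for the part that bears it (a point fixed in the world has none). Each returns a list of dicts, best first, with "confidence" (0 to 1); they miss things now and then, are a little off and sometimes report something else, mostly with a low value. They report only what shows in the picture. A call takes as long as a camera call. They do not tell look-alikes from the thing itself.
- masks_of(camera, query): "mask" (384x512 bool, what is visible of it) and "position" ([column, row] in pixels, amid what is visible of it).
The state is a dict: "t": time; "q": joint angles; "joint_velocities": joint speeds; "joint_efforts": joint torques, N m; "tcp_pos": TCP position; "orientation": TCP orientation; "contact_force": force on the tool from outside, world axes, zero at the start; "wrist_torque": the same for the moment, N m; "finger_gap": finger opening in m; "grip_force": force on a finger pad.
Only numpy, scipy, OpenCV 4.12 (cv2) and the standard library are available. Lean on these libraries where they do the work, as an engineer would, in place of code of your own. Each camera call takes 0.05 s, during which the arm holds its last target. There are 200 camera calls.

## Working session

There is one attempt and no reset: what is moved stays moved. The work goes in short steps, Python scripts to look and compute and a tool call to move; the robot and the scene stay as the last step left them, time stands still between calls to the robot, and variables do not carry over. Pictures are saved under pics/ and viewed, at most 10 in all, crops included, and the job is handed in when it is done.

Besides the shell and the picture viewer there is one more tool, called after "Emit:" by a JSON object that holds its "op" and its "data". send_rows: Moves the arm, as the interface text tells. Its arguments: {"type":"object","properties":{"commands":{"type":"array"},"squeeze":{"type":"number"}},"required":["commands"]}

```bash
mkdir -p pics
cat > h.py <<'E'
import numpy as np, cv2
from plant import *
def ray(cam,px,z):
    m=camera_model(cam);K,R,t=map(np.array,(m["mtx"],m["R"],m["t"]))
    d=R.T@np.linalg.inv(K)@np.array([px[0],px[1],1.]);c=-R.T@t
    return c+d*(z-c[2])/d[2]
def save(cam,n):
    im=get_image(cam);cv2.imwrite(f"pics/{n}.png",im[:,:,::-1]);return im
E
python3 - <<'E'
from h import *
s=save("scene","s1");t=save("top","t1")
cv2.imwrite("pics/st1.png",np.vstack([s,t])[:,:,::-1][:, :]) 
o=get_obs();print(o)
for c in("scene","top"):
  m=camera_model(c);print(c,(-np.array(m["R"]).T@np.array(m["t"])).round(3))
for q in("cap","bottle","tray","flask","tube","beaker"):
  for d in masks_of("top",q): print(q,round(d["confidence"],2),np.round(d["position"]),d["mask"].sum(),[ray("top",d["position"],z).round(3)[:2].tolist() for z in(0.006,.1,.152)])
E
```

```text
{'t': 0.1, 'q': array([-1.29952661,  0.59206787,  0.04828448,  1.60971431, -0.03331301,
        0.94272353, -0.03369583]), 'joint_velocities': array([ 9.80045724e-04, -2.20840608e-03, -6.17050104e-05, -3.07100045e-03,
        1.31793314e-03,  3.82603428e-04,  5.38457918e-04]), 'joint_efforts': array([ 4.91906088e-03, -5.49995363e+01,  1.55329842e+00, -1.98823267e+01,
        9.68737935e-03,  3.78542289e-03, -9.01106091e-06]), 'tcp_pos': array([0.25833122, 0.67657763, 0.22331796]), 'orientation': array([ 1.81329697e-01,  9.83421796e-01, -1.04454142e-03, -1.42887940e-04]), 'contact_force': array([-0.2201231 ,  0.01240691,  0.1361575 ]), 'wrist_torque': array([ 0.00911454, -0.01790957, -0.02410559]), 'grip_force': 0.0, 'finger_gap': 0.0854394462323477}
scene [-0.059 -0.785  0.548]
top [0.306 0.02  1.571]
cap 0.79 [226. 187.] 215 [[0.572, 0.162], [0.556, 0.154], [0.547, 0.149]]
cap 0.55 [189. 209.] 215 [[0.503, 0.287], [0.491, 0.271], [0.484, 0.263]]
bottle 0.65 [233. 200.] 743 [[0.528, 0.141], [0.515, 0.134], [0.508, 0.13]]
tray 0.74 [329. 208.] 2086 [[0.49, -0.176], [0.479, -0.164], [0.473, -0.157]]
tray 0.69 [183. 254.] 914 [[0.356, 0.31], [0.353, 0.292], [0.351, 0.283]]
tray 0.51 [275. 160.] 113 [[0.66, -0.004], [0.639, -0.003], [0.627, -0.002]]
flask 0.64 [233. 140.] 467 [[0.732, 0.137], [0.706, 0.13], [0.692, 0.126]]
tube 0.36 [230. 198.] 832 [[0.535, 0.152], [0.521, 0.144], [0.514, 0.14]]
beaker 0.55 [316. 144.] 708 [[0.709, -0.143], [0.685, -0.133], [0.671, -0.128]]
beaker 0.39 [328. 208.] 2148 [[0.49, -0.171], [0.479, -0.16], [0.473, -0.154]]
```

View pics/s1.png

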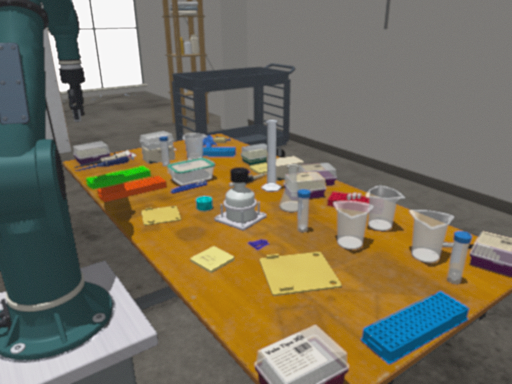

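View pics/t1.png

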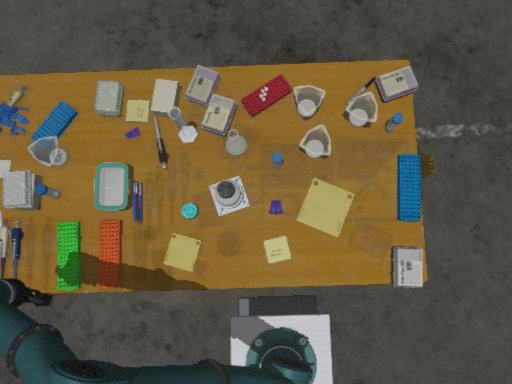

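The black cap sits on the bottle at top (226,187). The flask is at (236,143), the tube at (277,158), the beaker at (316,141) and the large board at (326,207). Next I refine the cap and board positions.

```bash
cat >> h.py <<'E'
def tool(dw,o=None):
    from scipy.spatial.transform import Rotation as Ro
    o=o or get_obs();return Ro.from_quat(o["orientation"]).inv().apply(dw)
def tri(obs):
    A=[]
    for cam,px in obs:
        m=camera_model(cam);P=np.array(m["mtx"])@np.c_[m["R"],m["t"]]
        A+=[px[0]*P[2]-P[0],px[1]*P[2]-P[1]]
    X=np.linalg.svd(np.array(A))[2][-1];return X[:3]/X[3]
E
python3 - <<'E'
from h import *
t=get_image("top");d=masks_of("top","tray")[0]
hsv=cv2.cvtColor(t,cv2.COLOR_RGB2HSV);print(hsv[207,326],hsv[187,226])
c,_=cv2.findContours(d["mask"].astype('u1'),0,2);r=cv2.minAreaRect(max(c,key=len))
b=cv2.boxPoints(r);w=np.array([ray("top",p,.006) for p in b])
print("tray",r,w.round(3)[:,:2].tolist(),w.mean(0),[np.linalg.norm(w[i]-w[i-1]) for i in range(4)])
pc=masks_of("top","cap")[0]; get_image("scene")
for e in masks_of("scene","cap"):
    x=tri([("top",pc["position"]),("scene",e["position"])]);print(e["confidence"],e["position"],x.round(4))
c=ray("top",pc["position"],.147);print(c)
o=get_obs();dw=np.r_[c[:2],.30]-o["tcp_pos"];print(dw,tool(dw,o))
E
```

```text
[ 26 106 176] [165   6  86]
tray ((182.58718872070312, 252.12100219726562), (30.901288986206055, 32.690940856933594), 17.35402488708496) [[0.327, 0.375], [0.428, 0.343], [0.395, 0.246], [0.295, 0.279]] [0.36124069 0.3107454  0.006     ] [np.float64(0.10196410298732746), np.float64(0.1060898414323975), np.float64(0.10292343322619857), np.float64(0.10558600951711698)]
0.73 [202.6, 203.3] [0.5094 0.1775 0.0614]
0.56 [240.0, 177.4] [0.5441 0.1497 0.129 ]
0.39 [299.5, 275.2] [ 0.6651  0.1452 -0.2524]
[0.54135318 0.14797608 0.147     ]
[ 0.28266683 -0.52935652  0.07553751] [-0.45291668 -0.39367376 -0.07557928]
```

Emit:
{"op": "send_rows", "data": {"commands": [[0.0854, 0, 0, -0.04, 0], [0.0854, 0, 0, -0.04, 0], [0.0854, -0.045, -0.039, 0, 0], [0.0854, -0.045, -0.039, 0, 0], [0.0854, -0.045, -0.039, 0, 0], [0.0854, -0.045, -0.039, 0, 0], [0.0854, -0.045, -0.039, 0, 0], [0.0854, -0.045, -0.039, 0, 0], [0.0854, -0.045, -0.039, 0, 0], [0.0854, -0.045, -0.039, 0, 0], [0.0854, -0.045, -0.039, 0, 0], [0.0854, -0.045, -0.039, 0, 0]], "squeeze": 100}}

```text
t: 2.15
tcp_pos: [0.5407, 0.1508, 0.3048]
orientation: [0.181, 0.983, 0.0, 0.0]
contact_force: [1.3, 1.0, 0.3]
finger_gap: 0.0854
grip_force: 0.0
```

Emit:
{"op": "send_rows", "data": {"commands": [[0.0854, 0, 0, 0, 0], [0.0854, 0, 0, 0, 0]]}}

```text
t: 2.4
tcp_pos: [0.5397, 0.1528, 0.3045]
orientation: [0.182, 0.983, 0.0, -0.0]
contact_force: [-1.2, -0.1, -0.4]
finger_gap: 0.0855
grip_force: 0.0
```

Run:
```python
from h import *
o=get_obs();print(o["q"].round(3),o["tcp_pos"],o["orientation"].round(4))
save("wrist","w1");m=camera_model("wrist");print(-np.array(m["R"]).T@np.array(m["t"]))
for e in masks_of("wrist","cap"):
    ys,xs=np.nonzero(e["mask"]);print(e["confidence"],e["position"],xs.min(),xs.max(),ys.min(),ys.max(),ray("wrist",e["position"],.147))
get_image("top")
for d in masks_of("top","tray"):
  c,_=cv2.findContours(d["mask"].astype('u1'),0,2);r=cv2.minAreaRect(max(c,key=len))
  w=np.array([ray("top",p,.006) for p in cv2.boxPoints(r)])
  print("tray",d["confidence"],w.round(3)[:,:2].tolist(),w.mean(0).round(3),[np.linalg.norm(w[i]-w[i-1]).round(3) for i in range(4)])
```

```text
[-0.523  0.299  0.213  1.905 -0.078  0.945  0.932] [0.53973642 0.15281436 0.30445981] [ 1.815e-01  9.834e-01  3.000e-04 -2.000e-04]
[0.46589501 0.18203184 0.4547478 ]
0.88 [322.6, 92.7] 306 343 74 110 [0.48421694 0.25295222 0.147     ]
0.69 [256.0, 171.2] 234 277 149 196 [0.53929196 0.15681579 0.147     ]
tray 0.97 [[0.453, -0.063], [0.598, -0.128], [0.538, -0.262], [0.394, -0.196]] [ 0.496 -0.162  0.006] [np.float64(0.145), np.float64(0.159), np.float64(0.147), np.float64(0.158)]
tray 0.96 [[0.326, 0.377], [0.431, 0.346], [0.4, 0.248], [0.296, 0.279]] [0.363 0.313 0.006] [np.float64(0.102), np.float64(0.109), np.float64(0.103), np.float64(0.108)]
```

View pics/w1.png

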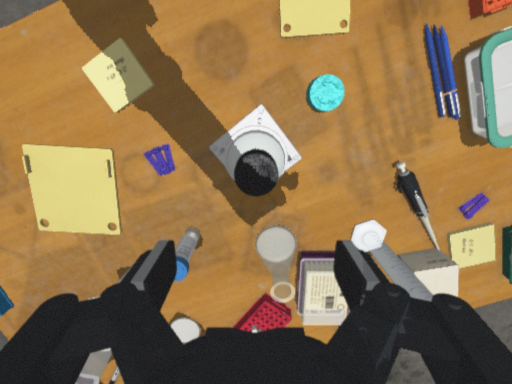

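The board (158 × 147 mm) is confirmed at (0.496, -0.162). The wrist image shows the black cap at (256,171). I fit a cylinder silhouette to refine it.

```bash
cat >> h.py <<'E'
from scipy.optimize import minimize
def fitcap(masks,x0,zr=.122):
    th=np.linspace(0,2*np.pi,60)
    def sil(cam,m,p):
        P=np.array([[p[0]+.025*np.cos(a),p[1]+.025*np.sin(a),z] for a in th for z in(zr,zr+.03)])
        c=(P@np.array(m["R"]).T+m["t"])@np.array(m["mtx"]).T;c=c[:,:2]/c[:,2:]
        im=np.zeros((384*4,512*4),'u1');cv2.fillConvexPoly(im,cv2.convexHull(np.round(c*4+1.5).astype(np.int32)),1);return im>0
    def cost(p):
        s=0
        for cam,m,k in masks:
            a=sil(cam,m,p);s+=1-(a&k).sum()/(a|k).sum()
        return s
    up=lambda k:np.kron(k,np.ones((4,4)))>0
    masks=[(c,camera_model(c),up(k)) for c,k in masks]
    r=minimize(cost,x0,method="Nelder-Mead",options=dict(initial_simplex=np.array(x0)+[[0,0],[.008,0],[0,.008]],xatol=2e-4))
    return r.x,r.fun
E
python3 - <<'E'
from h import *
ms={}
for c in("wrist","top","scene"):
    im=get_image(c)
    es=masks_of(c,"cap")
    dark=lambda e:im[e["mask"]].mean()
    e=min([e for e in es if e["confidence"]>.35],key=dark);print(c,e["confidence"],e["position"],dark(e))
    k=e["mask"]; ms[c]=k
    print(c,fitcap([(c,k)],(.542,.15)) if c!="scene" else "")
print(fitcap([("wrist",ms["wrist"]),("top",ms["top"])],(.542,.15)))
print(fitcap([(c,ms[c]) for c in ms],(.542,.15)))
E
```

```text
wrist 0.84 [255.8, 175.4] 49.81653590826795
wrist (array([0.54278152, 0.15279733]), np.float64(0.03124181539267412))
top 0.53 [187.3, 210.0] 139.93288590604027
top (array([0.542, 0.15 ]), np.float64(1.0))
scene 0.75 [237.6, 177.3] 38.12639405204461
scene 
(array([0.54322775, 0.15192368]), np.float64(1.0314044018565653))
(array([0.54328991, 0.15190439]), np.float64(1.1121244962987826))
```

Emit:
{"op": "send_rows", "data": {"commands": [[0.0854, -0.0035, 0, 0, 0], [0.0854, 0, 0, 0.03, 0.17], [0.0854, 0, 0, 0.03, 0.17], [0.0854, 0, 0, 0.03, 0.17], [0.0854, 0, 0, 0.01, 0], [0.0854, 0, 0, 0, 0]]}}

```text
t: 3.65
tcp_pos: [0.5432, 0.1511, 0.2042]
orientation: [0.422, 0.906, -0.0, -0.0]
contact_force: [-0.2, -0.7, -0.5]
finger_gap: 0.0857
grip_force: 0.0
```

Run:
```python
from h import *
im=get_image("wrist")
for e in masks_of("wrist","cap"):
    if im[e["mask"]].mean()<80: f=fitcap([("wrist",e["mask"])],(.542,.152));print(e["confidence"],f);break
o=get_obs();print(o["q"].round(3),o["tcp_pos"],o["orientation"].round(4));print(tool(np.r_[f[0],.1445]-o["tcp_pos"],o))
```

```text
0.91 (array([0.5440475 , 0.15361352]), np.float64(0.02315571537539496))
[-0.575  0.428  0.3    2.002 -0.184  0.735  0.533] [0.54419094 0.15128785 0.20545286] [4.230e-01 9.061e-01 8.000e-04 7.000e-04]
[0.00191489 0.00126208 0.06095425]
```

Emit:
{"op": "send_rows", "data": {"commands": [[0.0854, 0.0015, 0.001, 0.02, 0], [0.0854, 0, 0, 0.02, 0], [0.0854, 0, 0, 0.015, 0], [0.0854, 0, 0, 0.006, 0], [0.0854, 0, 0, 0, 0], [0.06, 0, 0, 0, 0], [0.06, 0, 0, 0, 0]], "squeeze": 20}}

```text
t: 4.62
tcp_pos: [0.5434, 0.1531, 0.144]
orientation: [0.424, 0.906, 0.0, 0.0]
contact_force: [-0.4, 1.5, 0.4]
finger_gap: 0.0598
grip_force: 0.0
```

Emit:
{"op": "send_rows", "data": {"commands": [[0.044, 0, 0, 0, 0], [0.044, 0, 0, 0, 0], [0.044, 0, 0, 0, 0]]}}

```text
t: 5.0
tcp_pos: [0.543, 0.153, 0.1434]
orientation: [0.424, 0.906, 0.0, 0.0]
contact_force: [-1.4, 0.1, -0.7]
finger_gap: 0.0441
grip_force: 0.0
```

Run:
```python
from h import *
a=save("wrist","w2");b=get_image("scene")[130:250,180:300]
cv2.imwrite("pics/c2.png",np.hstack([a,cv2.resize(b,(384,384))])[:,:800,::-1])
for e in masks_of("scene","cap"): print(e["confidence"],e["position"])
print(get_obs())
```

```text
0.5 [202.6, 204.1]
0.49 [239.0, 178.8]
{'t': 5.15, 'q': array([-0.54689075,  0.51418238,  0.26302802,  2.04757395, -0.22613596,
        0.60675146,  0.56627216]), 'joint_velocities': array([ 8.02265308e-04,  1.09764125e-03, -4.32194296e-05, -9.44618247e-04,
        1.19064062e-03,  2.20593978e-04, -5.39714449e-04]), 'joint_efforts': array([-2.35075866e-03, -4.34211552e+01,  3.54469791e+00, -1.36405098e+01,
        6.71831978e-03,  1.28539443e-03,  9.02936307e-06]), 'tcp_pos': array([0.54298002, 0.15297502, 0.14337664]), 'orientation': array([ 4.23553610e-01,  9.05871039e-01, -2.44243388e-05, -4.05360286e-06]), 'contact_force': array([-0.54383806, -0.75219611,  0.20841336]), 'wrist_torque': array([-0.02639089, -0.06016767,  0.03407654]), 'grip_force': 0.0, 'finger_gap': 0.043764478532245424}
```

View pics/c2.png

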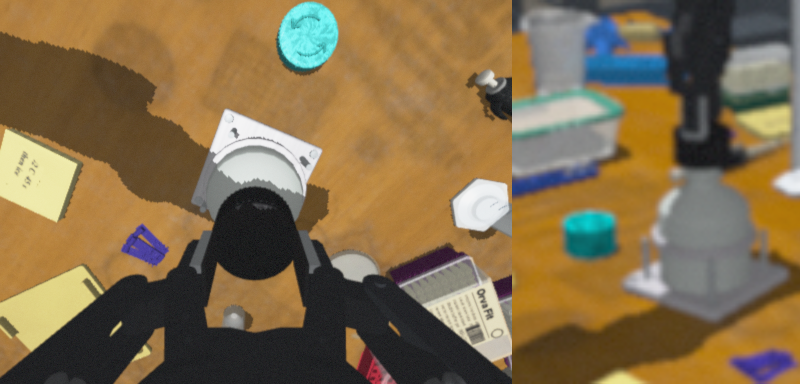

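The wrist picture shows the cap at (256,232). The pads, at (205,265) and (310,255), look behind its centre, so I project the TCP to check.

Run:
```python
from h import *
from scipy.spatial.transform import Rotation as Ro
im=get_image("wrist");o=get_obs();m=camera_model("wrist")
R=Ro.from_quat(o["orientation"])
for p in([0,0,0],[0,.025,0],[0,-.025,0],[0,.025,.019],[0,-.025,.019]):
    X=R.apply(p)+o["tcp_pos"];c=np.array(m["mtx"])@(np.array(m["R"])@X+m["t"]);print(p,(c[:2]/c[2]).round(1))
k=((im.max(2)<45)).astype('u1');
for e in masks_of("wrist","cap"):
    ys,xs=np.nonzero(e["mask"]);print(e["confidence"],e["position"],im[e["mask"]].mean(),xs.min(),xs.max(),ys.min(),ys.max(),fitcap([("wrist",e["mask"])],(.543,.153)))
for p in([.543,.153,.152],[.543,.153,.122],[.53,.15,.152],[.557,.15,.152]):
    c=np.array(m["mtx"])@(np.array(m["R"])@p+m["t"]);print(p,(c[:2]/c[2]).round(1))
```

```text
[0, 0, 0] [253.7 236.3]
[0, 0.025, 0] [294.7 236.3]
[0, -0.025, 0] [212.7 236.4]
[0, 0.025, 0.019] [290.8 223.1]
[0, -0.025, 0.019] [216.8 223.1]
0.88 [304.5, 36.1] 176.47405189620758 276 337 1 70 (array([0.543, 0.153]), np.float64(1.0))
0.56 [256.2, 234.4] 30.50363414504748 212 295 185 279 (array([0.5427192, 0.1535836]), np.float64(0.0572646939914907))
[0.543, 0.153, 0.152] [253.7 243.3]
[0.543, 0.153, 0.122] [253.8 221.6]
[0.53, 0.15, 0.152] [232.9 234. ]
[0.557, 0.15, 0.152] [268.6 260.3]
```

Emit:
{"op": "send_rows", "data": {"commands": [[0.036, 0, 0, 0, 0], [0.036, 0, 0, 0, 0]]}}

```text
t: 5.5
tcp_pos: [0.5435, 0.1532, 0.1439]
orientation: [0.424, 0.906, 0.0, 0.0]
contact_force: [-0.4, 0.0, 3.7]
finger_gap: 0.036
grip_force: 2.1
```

Run:
```python
from h import *
a=get_image("wrist")[140:332,130:386];b=get_image("scene")[160:220,200:280]
g=lambda x:(255*(x/255.)**.5).astype('u1')
cv2.imwrite("pics/c3.png",np.hstack([cv2.resize(g(a),(400,300)),cv2.resize(g(b),(400,300),interpolation=cv2.INTER_CUBIC)])[:,:,::-1])
o=get_obs();print(o["finger_gap"],o["grip_force"],o["contact_force"],o["wrist_torque"])
m=camera_model("scene")
for z in(.122,.152):
    c=np.array(m["mtx"])@(np.array(m["R"])@[.543,.153,z]+m["t"]);print((c[:2]/c[2]-[200,160])*5)
```

```text
0.0359278119668827 2.22389850028776 [ 0.25801962 -0.20853872  5.84421225] [0.04864686 0.02827823 0.06111527]
[196.20082105  97.31656579]
[194.93476316  47.37915208]
```

View pics/c3.png

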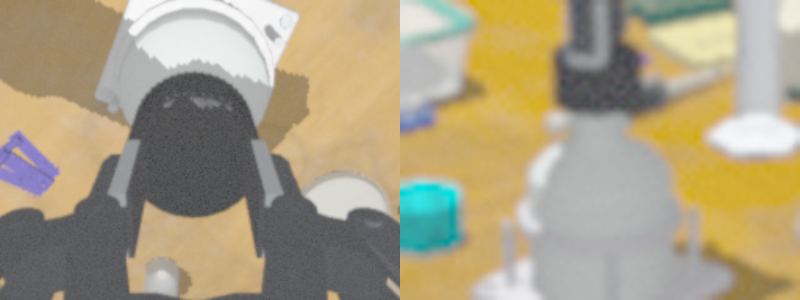

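Emit:
{"op": "send_rows", "data": {"commands": [[0.03, 0, 0, 0, 0], [0.03, 0, 0, 0, 0]], "squeeze": 30}}

```text
t: 5.85
tcp_pos: [0.5435, 0.153, 0.1439]
orientation: [0.424, 0.906, 0.0, 0.0]
contact_force: [0.1, -0.2, 5.0]
finger_gap: 0.0302
grip_force: 2.9
```

Run:
```python
from h import *
a=get_image("wrist")[170:320,150:350]
g=lambda x:(255*(x/255.)**.5).astype('u1')
cv2.imwrite("pics/c4.png",cv2.resize(g(a),(800,600),interpolation=cv2.INTER_CUBIC)[:,:,::-1])
```

```text
(no output)
```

View pics/c4.png

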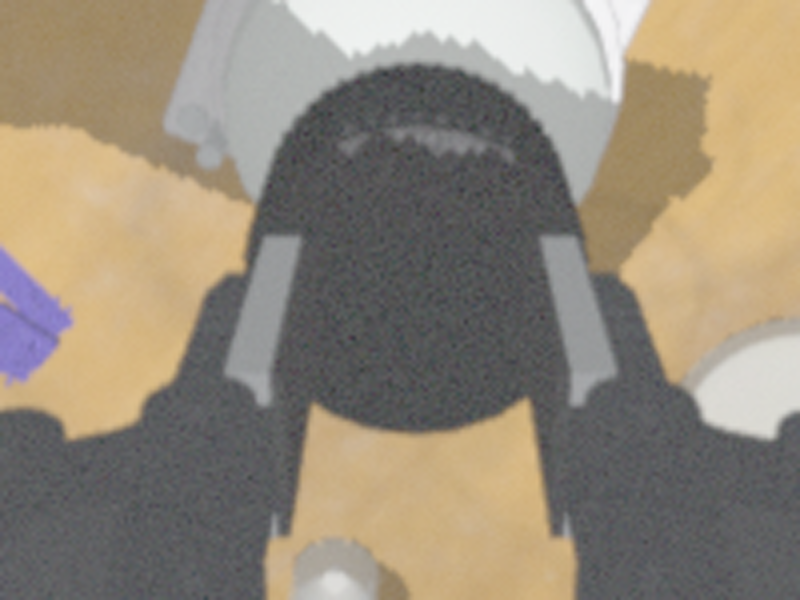

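The pads sit on top of the cap rather than round it: the grey tips at (280,240) and (560,240) in the crop overlap the cap. I open, go lower and close again.

Emit:
{"op": "send_rows", "data": {"commands": [[0.0854, 0, 0, -0.005, 0], [0.0854, 0, 0, 0, 0], [0.0854, 0, 0, 0, 0], [0.0854, 0, 0, 0.008, 0], [0.0854, 0, 0, 0.008, 0], [0.0854, 0, 0, 0.006, 0], [0.0854, 0, 0, 0, 0]], "squeeze": 20}}

```text
t: 6.78
tcp_pos: [0.5424, 0.1528, 0.1256]
orientation: [0.424, 0.906, -0.001, -0.001]
contact_force: [0.4, -0.5, -0.1]
finger_gap: 0.0851
grip_force: 0.0
```

Emit:
{"op": "send_rows", "data": {"commands": [[0.06, 0, 0, 0, 0], [0.055, 0, 0, 0, 0], [0.05, 0, 0, 0, 0], [0.046, 0, 0, 0, 0], [0.046, 0, 0, 0, 0]]}}

```text
t: 7.4
tcp_pos: [0.5429, 0.1528, 0.1267]
orientation: [0.424, 0.906, -0.0, -0.0]
contact_force: [-0.8, -0.1, 2.3]
finger_gap: 0.0491
grip_force: 21.0
```

Gripped at 49 mm. Now I firm up the grip and push down in small steps.

Emit:
{"op": "send_rows", "data": {"commands": [[0.04, 0, 0, 0, 0], [0.04, 0, 0, 0, 0], [0.04, 0, 0, 0.001, 0], [0.04, 0, 0, 0.001, 0], [0.04, 0, 0, 0, 0]], "squeeze": 80}}

```text
t: 8.02
tcp_pos: [0.543, 0.1528, 0.1251]
orientation: [0.424, 0.906, 0.0, -0.0]
contact_force: [-2.1, -1.4, 9.2]
finger_gap: 0.0477
grip_force: 81.6
```

Emit:
{"op": "send_rows", "data": {"commands": [[0.04, 0, 0, 0.001, 0], [0.04, 0, 0, 0.001, 0], [0.04, 0, 0, 0, 0]]}}

```text
t: 8.4
tcp_pos: [0.543, 0.1529, 0.1236]
orientation: [0.424, 0.906, 0.0, -0.0]
contact_force: [-4.0, -1.6, 13.0]
finger_gap: 0.0474
grip_force: 82.0
```

Emit:
{"op": "send_rows", "data": {"commands": [[0.04, 0, 0, 0.001, 0], [0.04, 0, 0, 0.001, 0], [0.04, 0, 0, 0, 0]]}}

```text
t: 8.78
tcp_pos: [0.543, 0.1529, 0.1221]
orientation: [0.424, 0.906, 0.0, -0.0]
contact_force: [-5.1, -2.1, 17.9]
finger_gap: 0.0478
grip_force: 82.4
```

Emit:
{"op": "send_rows", "data": {"commands": [[0.04, 0, 0, 0.001, 0], [0.04, 0, 0, 0.001, 0], [0.04, 0, 0, 0, 0]]}}

```text
t: 9.15
tcp_pos: [0.543, 0.1529, 0.1213]
orientation: [0.424, 0.906, 0.001, -0.0]
contact_force: [-6.8, -2.2, 25.9]
finger_gap: 0.0477
grip_force: 83.5
```

Bottomed at about 26 N. Now I turn anticlockwise, which is negative tool yaw.

Emit:
{"op": "send_rows", "data": {"commands": [[0.04, 0, 0, 0, -0.06], [0.04, 0, 0, 0, -0.08], [0.04, 0, 0, 0, -0.08], [0.04, 0, 0, 0, 0]]}}

```text
t: 9.65
tcp_pos: [0.5441, 0.1535, 0.1213]
orientation: [0.321, 0.947, 0.001, 0.001]
contact_force: [-5.0, -1.2, 22.9]
finger_gap: 0.0474
grip_force: 83.1
```

```bash
cat > s.py <<'E'
from h import *
o=get_obs();q=o["orientation"];y=np.degrees(2*np.arctan2(q[0],q[1]))
print(o["t"],o["q"].round(2),o["tcp_pos"].round(4),"ang",y.round(2),"F",o["contact_force"].round(1),"T",o["wrist_torque"].round(3),o["finger_gap"].round(4),o["grip_force"].round(1))
E
python3 s.py
```

```text
Traceback (most recent call last):
  File "s.py", line 3, in <module>
    print(o["t"],o["q"].round(2),o["tcp_pos"].round(4),"ang",y.round(2),"F",o["contact_force"].round(1),"T",o["wrist_torque"].round(3),o["finger_gap"].round(4),o["grip_force"].round(1))
                                                                                                                                       ^^^^^^^^^^^^^^^^^^^^^
AttributeError: 'float' object has no attribute 'round'
```

Emit:
{"op": "send_rows", "data": {"commands": [[0.04, 0, 0, 0, -0.1], [0.04, 0, 0, 0, -0.1], [0.04, 0, 0, 0, -0.1], [0.04, 0, 0, 0, -0.1], [0.04, 0, 0, 0, -0.1], [0.04, 0, 0, 0, -0.05], [0.04, 0, 0, 0, -0.05], [0.04, 0, 0, 0, 0]]}}

```text
t: 10.65
tcp_pos: [0.5442, 0.1542, 0.1213]
orientation: [0.027, 1.0, 0.001, 0.001]
contact_force: [-5.5, 0.2, 22.1]
finger_gap: 0.048
grip_force: 83.0
```

```bash
sed -i 's/o\["finger_gap"\].round(4),o\["grip_force"\].round(1)/round(o["finger_gap"],4),round(o["grip_force"],1)/' s.py; python3 s.py
```

```text
10.65 [-0.36  0.53  0.01  2.05 -0.01  0.55  1.17] [0.5442 0.1542 0.1213] ang 3.13 F [-5.5  0.2 22.1] T [-0.146  1.06  -0.045] 0.048 83.0
```

Emit:
{"op": "send_rows", "data": {"commands": [[0.04, 0, 0, 0, -0.05], [0.04, 0, 0, 0, -0.05], [0.04, 0, 0, 0, -0.02], [0.04, 0, 0, 0, 0]]}}

```text
t: 11.15
tcp_pos: [0.5442, 0.1543, 0.1213]
orientation: [-0.032, 0.999, 0.001, 0.001]
contact_force: [-4.5, -0.6, 21.2]
finger_gap: 0.0473
grip_force: 83.0
```

```bash
python3 s.py
```

```text
11.15 [-0.34  0.53 -0.02  2.05  0.02  0.55  1.26] [0.5442 0.1543 0.1213] ang -3.72 F [-4.5 -0.6 21.2] T [-0.132  1.063 -0.103] 0.0473 83.0
```

Emit:
{"op": "send_rows", "data": {"commands": [[0.04, 0, 0, 0, -0.02], [0.04, 0, 0, 0, -0.02]]}}

```text
t: 11.4
tcp_pos: [0.5442, 0.1544, 0.1213]
orientation: [-0.053, 0.999, 0.001, 0.001]
contact_force: [-4.6, 0.4, 21.3]
finger_gap: 0.0474
grip_force: 83.0
```

```bash
python3 s.py
```

```text
11.4 [-0.33  0.53 -0.03  2.05  0.03  0.55  1.29] [0.5442 0.1544 0.1213] ang -6.04 F [-4.6  0.4 21.3] T [-0.124  1.004 -0.131] 0.0474 83.0
```

Emit:
{"op": "send_rows", "data": {"commands": [[0.04, 0, 0, 0, -0.02], [0.04, 0, 0, 0, -0.02]]}}

```text
t: 11.65
tcp_pos: [0.5442, 0.1544, 0.1213]
orientation: [-0.073, 0.997, 0.001, 0.001]
contact_force: [-5.5, 0.1, 22.0]
finger_gap: 0.0474
grip_force: 83.0
```

```bash
python3 s.py
```

```text
11.65 [-0.32  0.53 -0.04  2.05  0.04  0.56  1.32] [0.5442 0.1544 0.1213] ang -8.32 F [-5.5  0.1 22. ] T [-0.135  1.052 -0.101] 0.0474 83.0
```

Emit:
{"op": "send_rows", "data": {"commands": [[0.04, 0, 0, 0, -0.02], [0.04, 0, 0, 0, -0.02]]}}

```text
t: 11.9
tcp_pos: [0.5442, 0.1544, 0.1213]
orientation: [-0.093, 0.996, 0.001, 0.002]
contact_force: [-4.5, -0.4, 21.4]
finger_gap: 0.0476
grip_force: 83.0
```

```bash
python3 s.py
```

```text
11.9 [-0.32  0.53 -0.06  2.05  0.05  0.56  1.35] [0.5442 0.1544 0.1213] ang -10.62 F [-4.5 -0.4 21.4] T [-0.154  1.039 -0.162] 0.0476 83.0
```

Emit:
{"op": "send_rows", "data": {"commands": [[0.04, 0, 0, 0, -0.02], [0.04, 0, 0, 0, 0]]}}

```text
t: 12.15
tcp_pos: [0.5442, 0.1544, 0.1213]
orientation: [-0.102, 0.995, 0.001, 0.002]
contact_force: [-5.1, 1.4, 21.3]
finger_gap: 0.0476
grip_force: 83.0
```

```bash
python3 s.py
```

```text
12.15 [-0.31  0.53 -0.06  2.05  0.06  0.56  1.36] [0.5442 0.1544 0.1213] ang -11.74 F [-5.1  1.4 21.3] T [-0.091  1.036 -0.116] 0.0476 83.0
```

Emit:
{"op": "send_rows", "data": {"commands": [[0.04, 0, 0, 0, -0.02], [0.04, 0, 0, 0, -0.02], [0.04, 0, 0, 0, -0.01]]}}

```text
t: 12.52
tcp_pos: [0.5442, 0.1544, 0.1213]
orientation: [-0.127, 0.992, 0.001, 0.002]
contact_force: [-5.3, -0.1, 22.7]
finger_gap: 0.0477
grip_force: 83.0
```

```bash
python3 s.py
```

```text
12.525 [-0.3   0.53 -0.08  2.05  0.07  0.56  1.4 ] [0.5442 0.1544 0.1213] ang -14.61 F [-5.3 -0.1 22.7] T [-0.101  1.027 -0.176] 0.0477 83.0
```

Emit:
{"op": "send_rows", "data": {"commands": [[0.04, 0, 0, 0, -0.02], [0.04, 0, 0, 0, -0.02], [0.04, 0, 0, 0, -0.01]]}}

```text
t: 12.9
tcp_pos: [0.5442, 0.1544, 0.1213]
orientation: [-0.152, 0.988, 0.001, 0.002]
contact_force: [-5.0, -0.2, 20.5]
finger_gap: 0.0475
grip_force: 83.0
```

```bash
python3 s.py
```

```text
12.9 [-0.29  0.53 -0.09  2.05  0.08  0.56  1.44] [0.5442 0.1544 0.1213] ang -17.48 F [-5.  -0.2 20.5] T [-0.108  1.017 -0.083] 0.0475 83.0
```

Emit:
{"op": "send_rows", "data": {"commands": [[0.04, 0, 0, 0, -0.02], [0.04, 0, 0, 0, -0.02], [0.04, 0, 0, 0, -0.01]]}}

```text
t: 13.28
tcp_pos: [0.5443, 0.1545, 0.1213]
orientation: [-0.177, 0.984, 0.001, 0.002]
contact_force: [-5.0, -0.8, 21.3]
finger_gap: 0.0475
grip_force: 82.9
```

```bash
python3 s.py
```

```text
13.275 [-0.28  0.54 -0.1   2.05  0.1   0.56  1.47] [0.5443 0.1545 0.1213] ang -20.34 F [-5.  -0.8 21.3] T [-0.119  1.055 -0.149] 0.0475 82.9
```

Emit:
{"op": "send_rows", "data": {"commands": [[0.04, 0, 0, 0, -0.02], [0.04, 0, 0, 0, -0.02], [0.04, 0, 0, 0, -0.01]]}}

```text
t: 13.65
tcp_pos: [0.5443, 0.1545, 0.1213]
orientation: [-0.201, 0.98, 0.001, 0.002]
contact_force: [-4.8, -0.7, 21.9]
finger_gap: 0.0474
grip_force: 82.9
```

```bash
python3 s.py
```

```text
13.65 [-0.27  0.54 -0.12  2.05  0.11  0.56  1.51] [0.5443 0.1545 0.1213] ang -23.21 F [-4.8 -0.7 21.9] T [-0.137  1.085 -0.19 ] 0.0474 82.9
```

Emit:
{"op": "send_rows", "data": {"commands": [[0.04, 0, 0, 0, -0.02], [0.04, 0, 0, 0, -0.02], [0.04, 0, 0, 0, -0.01]]}}

```text
t: 14.02
tcp_pos: [0.5443, 0.1545, 0.1213]
orientation: [-0.226, 0.974, 0.001, 0.002]
contact_force: [-4.7, 0.8, 21.5]
finger_gap: 0.0476
grip_force: 82.9
```

```bash
python3 s.py
```

```text
14.025 [-0.26  0.54 -0.13  2.05  0.12  0.56  1.55] [0.5443 0.1545 0.1213] ang -26.07 F [-4.7  0.8 21.5] T [-0.073  1.046 -0.124] 0.0476 82.9
```

Emit:
{"op": "send_rows", "data": {"commands": [[0.04, 0, 0, 0, -0.02], [0.04, 0, 0, 0, -0.02], [0.04, 0, 0, 0, -0.01]]}}

```text
t: 14.4
tcp_pos: [0.5442, 0.1544, 0.1213]
orientation: [-0.25, 0.968, 0.0, 0.002]
contact_force: [-4.5, 0.1, 20.5]
finger_gap: 0.0475
grip_force: 83.0
```

```bash
python3 s.py
```

```text
14.4 [-0.25  0.54 -0.15  2.05  0.14  0.56  1.58] [0.5442 0.1544 0.1213] ang -28.93 F [-4.5  0.1 20.5] T [-0.217  0.987 -0.197] 0.0475 83.0
```

Emit:
{"op": "send_rows", "data": {"commands": [[0.04, 0, 0, 0, -0.02], [0.04, 0, 0, 0, -0.02]]}}

```text
t: 14.65
tcp_pos: [0.5442, 0.1541, 0.1213]
orientation: [-0.269, 0.963, 0.0, 0.002]
contact_force: [-4.7, -1.2, 22.7]
finger_gap: 0.0475
grip_force: 83.0
```

```bash
python3 s.py
```

```text
14.65 [-0.24  0.54 -0.16  2.05  0.15  0.57  1.61] [0.5442 0.1541 0.1213] ang -31.16 F [-4.7 -1.2 22.7] T [-0.265  1.056 -0.356] 0.0475 83.0
```

Emit:
{"op": "send_rows", "data": {"commands": [[0.04, 0, 0, 0, -0.005], [0.04, 0, 0, 0, 0]]}}

```text
t: 14.9
tcp_pos: [0.5442, 0.154, 0.1213]
orientation: [-0.27, 0.963, 0.0, 0.001]
contact_force: [-4.9, -0.8, 21.6]
finger_gap: 0.0475
grip_force: 83.0
```

```bash
python3 s.py
```

```text
14.9 [-0.24  0.54 -0.16  2.05  0.15  0.57  1.62] [0.5442 0.154  0.1213] ang -31.38 F [-4.9 -0.8 21.6] T [-0.211  1.071 -0.385] 0.0475 83.0
```

End stop felt (torque rises to about 0.39 N m at about 81°). I ease off slightly and lift.

Emit:
{"op": "send_rows", "data": {"commands": [[0.04, 0, 0, -0.002, 0.012], [0.04, 0, 0, -0.002, 0], [0.04, 0, 0, -0.002, 0], [0.04, 0, 0, -0.002, 0], [0.04, 0, 0, 0, 0]]}}

```text
t: 15.52
tcp_pos: [0.5437, 0.1537, 0.1268]
orientation: [-0.266, 0.964, 0.0, 0.001]
contact_force: [0.6, 1.8, 4.9]
finger_gap: 0.0473
grip_force: 82.1
```

```bash
python3 s.py
```

```text
15.525 [-0.24  0.53 -0.16  2.04  0.14  0.58  1.61] [0.5437 0.1537 0.1268] ang -30.85 F [0.6 1.8 4.9] T [ 0.245 -0.035 -0.035] 0.0473 82.1
```

Emit:
{"op": "send_rows", "data": {"commands": [[0.04, 0, 0, -0.001, 0], [0.04, 0, 0, -0.001, 0], [0.04, 0, 0, -0.001, 0], [0.04, 0, 0, 0, 0]]}}

```text
t: 16.02
tcp_pos: [0.5428, 0.1529, 0.1291]
orientation: [-0.266, 0.964, 0.0, -0.0]
contact_force: [0.8, 2.5, -1.3]
finger_gap: 0.0472
grip_force: 82.3
```

```bash
python3 s.py
```

```text
16.025 [-0.24  0.53 -0.16  2.04  0.14  0.58  1.61] [0.5428 0.1529 0.1291] ang -30.83 F [ 0.8  2.5 -1.3] T [ 0.411 -0.281 -0.005] 0.0472 82.3
```

Emit:
{"op": "send_rows", "data": {"commands": [[0.04, 0, 0, -0.002, 0], [0.04, 0, 0, -0.002, 0], [0.04, 0, 0, 0, 0]]}}

```text
t: 16.4
tcp_pos: [0.5428, 0.1529, 0.1335]
orientation: [-0.266, 0.964, -0.0, -0.0]
contact_force: [0.4, 1.7, -1.1]
finger_gap: 0.0473
grip_force: 82.5
```

```bash
python3 s.py
```

```text
16.4 [-0.24  0.52 -0.16  2.04  0.14  0.59  1.62] [0.5428 0.1529 0.1335] ang -30.84 F [ 0.4  1.7 -1.1] T [ 0.326 -0.238 -0.012] 0.0473 82.5
```

Emit:
{"op": "send_rows", "data": {"commands": [[0.04, 0, 0, -0.005, 0], [0.04, 0, 0, -0.005, 0], [0.04, 0, 0, -0.005, 0], [0.04, 0, 0, -0.005, 0], [0.04, 0, 0, -0.02, 0], [0.04, 0, 0, -0.03, 0], [0.04, 0, 0, -0.03, 0], [0.04, 0, 0, 0, 0], [0.04, 0, 0, 0, 0]]}}

```text
t: 17.52
tcp_pos: [0.5424, 0.1526, 0.233]
orientation: [-0.266, 0.964, -0.0, -0.001]
contact_force: [-0.2, 0.9, -0.6]
finger_gap: 0.0475
grip_force: 82.7
```

```bash
python3 s.py
python3 - <<'E'
from h import *
a=get_image("wrist");b=get_image("scene")[70:250,160:340]
g=lambda x:(255*(x/255.)**.6).astype('u1')
cv2.imwrite("pics/c5.png",np.hstack([cv2.resize(g(a),(400,300)),cv2.resize(g(b),(400,300),interpolation=cv2.INTER_CUBIC)])[:,:,::-1])
o=get_obs();print(tool(np.r_[.496,-.162,o["tcp_pos"][2]]-o["tcp_pos"],o))
E
```

```text
17.525 [-0.21  0.38 -0.19  1.96  0.1   0.8   1.66] [0.5424 0.1526 0.233 ] ang -30.84 F [-0.2  0.9 -0.6] T [ 0.037  0.003 -0.003] 0.0475 82.7
[ 0.20073921 -0.24648384  0.00040773]
```

View pics/c5.png

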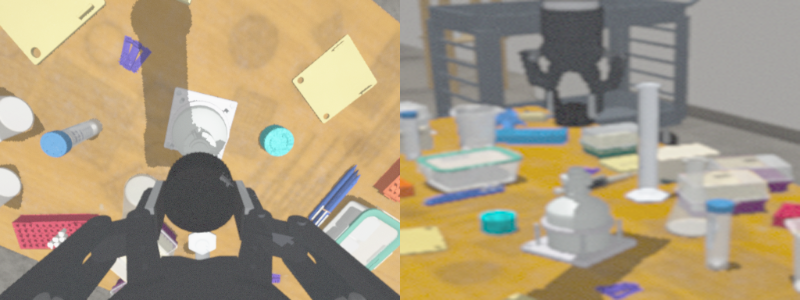

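Cap lifted clear and held. Now I carry it over the board.

Emit:
{"op": "send_rows", "data": {"commands": [[0.04, 0.025, -0.031, 0, 0], [0.04, 0.025, -0.031, 0, 0], [0.04, 0.025, -0.031, 0, 0], [0.04, 0.025, -0.031, 0, 0], [0.04, 0.025, -0.031, 0, 0], [0.04, 0.025, -0.031, 0, 0], [0.04, 0.025, -0.031, 0, 0], [0.04, 0.025, -0.03, 0, 0], [0.04, 0, 0, 0.03, 0], [0.04, 0, 0, 0.03, 0], [0.04, 0, 0, 0, 0], [0.04, 0, 0, 0, 0]]}}

```text
t: 19.12
tcp_pos: [0.4982, -0.1615, 0.1736]
orientation: [-0.266, 0.964, 0.0, -0.0]
contact_force: [1.0, -0.3, -1.1]
finger_gap: 0.0474
grip_force: 82.7
```

```bash
python3 s.py
python3 - <<'E'
from h import *
save("wrist","w6")
for d in masks_of("wrist","tray"):
  c,_=cv2.findContours(d["mask"].astype('u1'),0,2);h=cv2.convexHull(max(c,key=len)).reshape(-1,2)
  w=np.array([ray("wrist",p,.006)[:2] for p in h.astype(float)],dtype=np.float32)
  print(d["confidence"],cv2.minAreaRect(w))
E
```

```text
19.125 [ 0.31  0.41 -0.11  2.1   0.07  0.63  2.26] [ 0.4982 -0.1615  0.1736] ang -30.86 F [ 1.  -0.3 -1.1] T [0.01  0.004 0.025] 0.0474 82.7
0.95 ((0.4954649806022644, -0.16439655423164368), (0.1459958255290985, 0.15640206634998322), 65.60130310058594)
```

View pics/w6.png

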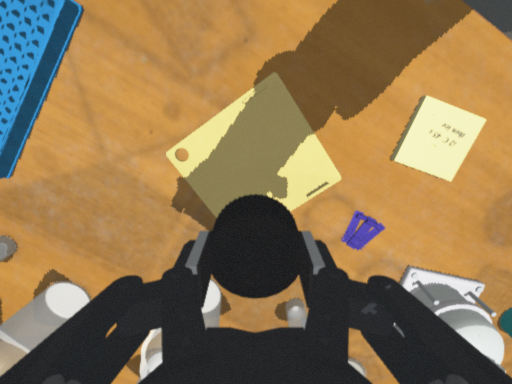

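The board fits exactly (156 × 146 mm, centre (0.4955, -0.164)); the cap is held at (255,245) over it. Descending.

Emit:
{"op": "send_rows", "data": {"commands": [[0.04, 0, 0, 0.025, 0], [0.04, 0, 0, 0.025, 0], [0.04, 0, 0, 0.025, 0], [0.04, 0, 0, 0.025, 0], [0.04, 0, 0, 0.02, 0], [0.04, 0, 0, 0.01, 0], [0.04, 0, 0, 0.005, 0], [0.04, 0, 0, 0, 0], [0.04, 0, 0, 0, 0]]}}

```text
t: 20.35
tcp_pos: [0.4984, -0.1618, 0.0391]
orientation: [-0.266, 0.964, -0.0, 0.001]
contact_force: [-0.0, 0.6, -0.7]
finger_gap: 0.0476
grip_force: 82.7
```

Emit:
{"op": "send_rows", "data": {"commands": [[0.04, 0, 0, 0.004, 0], [0.04, 0, 0, 0.004, 0], [0.04, 0, 0, 0.003, 0], [0.04, 0, 0, 0.003, 0], [0.04, 0, 0, 0, 0]]}}

```text
t: 20.98
tcp_pos: [0.4977, -0.1616, 0.0241]
orientation: [-0.266, 0.964, 0.0, -0.0]
contact_force: [-0.0, 0.2, -0.7]
finger_gap: 0.0475
grip_force: 82.7
```

Emit:
{"op": "send_rows", "data": {"commands": [[0.04, 0, 0, 0.003, 0], [0.04, 0, 0, 0.003, 0], [0.04, 0, 0, 0.002, 0], [0.04, 0, 0, 0, 0]]}}

```text
t: 21.48
tcp_pos: [0.4978, -0.1616, 0.0162]
orientation: [-0.266, 0.964, 0.0, -0.0]
contact_force: [0.1, -0.4, -0.5]
finger_gap: 0.0476
grip_force: 82.7
```

Emit:
{"op": "send_rows", "data": {"commands": [[0.04, 0, 0, 0.0015, 0], [0.04, 0, 0, 0.0015, 0], [0.04, 0, 0, 0, 0]]}}

```text
t: 21.85
tcp_pos: [0.4978, -0.1616, 0.0133]
orientation: [-0.266, 0.964, 0.0, -0.0]
contact_force: [-0.4, -0.0, -0.7]
finger_gap: 0.0478
grip_force: 82.7
```

Emit:
{"op": "send_rows", "data": {"commands": [[0.04, 0, 0, 0.001, 0], [0.04, 0, 0, 0.001, 0], [0.04, 0, 0, 0, 0]]}}

```text
t: 22.22
tcp_pos: [0.4979, -0.1616, 0.0115]
orientation: [-0.266, 0.964, -0.0, 0.0]
contact_force: [0.3, -0.0, 1.4]
finger_gap: 0.0478
grip_force: 82.8
```

Contact is just starting; I take one more small step and then release.

Emit:
{"op": "send_rows", "data": {"commands": [[0.04, 0, 0, 0.0005, 0], [0.04, 0, 0, 0, 0]], "squeeze": 30}}

```text
t: 22.48
tcp_pos: [0.4979, -0.1616, 0.0114]
orientation: [-0.266, 0.964, -0.0, 0.0]
contact_force: [-1.2, 2.4, 5.8]
finger_gap: 0.0475
grip_force: 83.4
```

Emit:
{"op": "send_rows", "data": {"commands": [[0.052, 0, 0, 0, 0], [0.056, 0, 0, 0, 0], [0.065, 0, 0, 0, 0], [0.075, 0, 0, 0, 0], [0.075, 0, 0, 0, 0]]}}

```text
t: 23.1
tcp_pos: [0.4979, -0.1616, 0.0109]
orientation: [-0.266, 0.964, 0.0, -0.0]
contact_force: [-0.0, -0.1, 0.4]
finger_gap: 0.0753
grip_force: 0.0
```

Emit:
{"op": "send_rows", "data": {"commands": [[0.075, 0, 0, -0.01, 0], [0.075, 0, 0, -0.015, 0], [0.075, 0, 0, -0.02, 0], [0.075, 0, 0, -0.03, 0], [0.075, 0, 0, -0.04, 0], [0.075, 0, 0, -0.04, 0], [0.075, 0, 0, 0, 0], [0.075, 0, 0, 0, 0]]}}

```text
t: 24.1
tcp_pos: [0.4975, -0.1616, 0.1664]
orientation: [-0.266, 0.964, -0.0, 0.0]
contact_force: [0.6, 0.2, -0.8]
finger_gap: 0.0751
grip_force: 0.0
```

```bash
python3 s.py
python3 - <<'E'
from h import *
a=save("wrist","w7")
for e in masks_of("wrist","cap"): print(e["confidence"],e["position"],a[e["mask"]].mean(),fitcap([("wrist",e["mask"])],(.497,-.162),.006) if a[e["mask"]].mean()<80 else "")
b=get_image("scene")[200:320,230:390]
cv2.imwrite("pics/c7.png",np.hstack([cv2.resize(a,(400,300)),cv2.resize(b,(400,300))])[:,:,::-1])
E
```

```text
24.1 [ 0.31  0.42 -0.11  2.11  0.08  0.61  2.26] [ 0.4975 -0.1616  0.1664] ang -30.83 F [ 0.6  0.2 -0.8] T [-0.019 -0.003  0.013] 0.0751 0.0
0.96 [252.4, 171.8] 33.943309499489274 (array([ 0.4963472 , -0.16161388]), np.float64(0.034649681528662435))
```

View pics/c7.png

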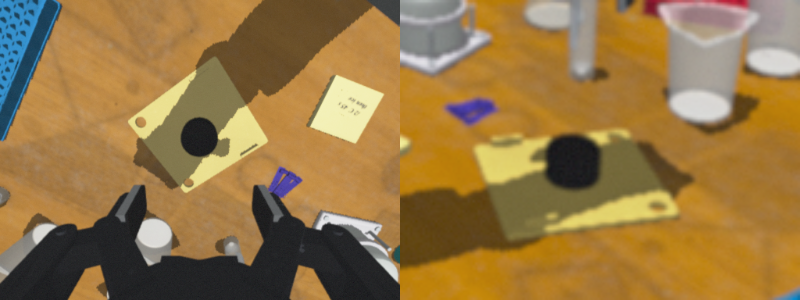

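The cap sits flat in the middle of the board, at (199,136) in the wrist view, and the gripper is clear.

```bash
python3 -c "from plant import *; print(finish_job())"
```

```text
the job is handed in; nothing more can be done
None
```

I opened the bottle and set the cap flat, open side down, about 3 mm from the middle of the board, then let go and handed the job in at about 24 s; the forces I read stayed far below the limits, nothing came near the flask, tube or beaker, and the hand-in returned no verdict.

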